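# Seat a core rod in a plaster mould and lock it with the cam lever

### The job

Get the plaster mould ready for casting: by its black knob, slide the steel core rod gently across the cavity until its round nose is fully home on the bottom of the blind socket in the far wall. Then flip the cam lever over centre, all the way down to its stop, so that the rod stays clamped where it is seated. The plaster chips easily, so do not push the rod hard into the socket.

Things in the scene. Friction and masses are not known exactly. Their poses are not given: they have to be found in the camera images.
- mould: Fixed plywood board 170 x 285 x 16 mm with a plywood frame of white plaster (146 x 200 mm, top z 78 mm, keys to 83) round an open cavity 80 mm wide; at its -y end an aluminium rod clamp 52 mm square, 125 mm high, with a steel cam lever. Origin: table level, under the rod; z up; y along the rod, knob to far wall. Clamp centre y -82.5 mm, frame y -52.5 to 147.5, near wall to -5.5, board -130 to 154.
- core_rod: Loose steel rod, 14 mm thick, 276 mm long, about 0.22 kg: round nose at the +y end, black knob at the other. Lies level 62 mm above the table along the mould's y, in the clamp's V block and a 16 mm bore of the near wall; slides with 1 to 4 N of friction while the lever is open. Origin: tip of the nose, at first in the cavity, 34 to 71 mm short of the socket's bottom; its y points out of the nose.
- knob (a point): Centre of the round black knob, on the rod's axis, 262 mm behind the nose tip. 32 mm across, 30 mm long along the rod. With the rod home it is 70 to 78 mm from the lever's plane.
- core_print: Plaster block, 80 mm wide, 44 mm thick, top z 78 mm, fixed at the cavity's far end (origin at y = 102 to 109 mm of the mould); in its face, in line with the rod, a round blind socket 16 mm wide, 18 mm deep, mouth chamfered. Chips under more than 15 N from the rod. Origin: centre of the socket's flat bottom, where the nose must rest (out of sight); axes as the mould's, y deeper.
- lever (a joint): Lever angle q, rad: 0 open, 2.05 down on its stop, starts 0 to 0.25. Turns about the mould's y; points along (sin(q-0.52), 0, cos(q-0.52)) of the mould: up and to -x when open, nearly level to +x when down. A spring resists it, most at about 1.0 (6 to 7 N at the tip), nothing at dead centre, 1.75; past 1.85 it springs on to the stop and stays. Let go before 1.65 it springs back open.
- lever_tip (a point): Point in the lever's rounded tip, on its middle line, 90 mm from the pivot. The steel lever is 18 mm wide (along the mould's y) and 12 mm thick there, the tip 16 mm thick, ending 102 mm from the pivot; it can be pinched across its width or pushed.
- lever_hinge (a point): Pivot of the lever, 104 mm above the table, over the rod at y = -82.5 mm of the mould.
- pad: Small brass pad, 14 x 34 mm, under the cam between the clamp's cheeks: 2.5 mm above the rod while the lever is open, pressing it with about 35 N when the lever is down.

How it is judged:
On the way:
1. the rod's nose is pressed lightly home on the socket's bottom, the lever still open (y of core_rod in the frame of core_print above -0.0012 m and contact force between core_rod and core_print above 1 N and value of joint lever below 0.8 rad), for 0.1 s.
At the end, for the whole second after the job is handed in: the lever lies down on its stop (angle above 1.97 rad), the nose is within 1.2 mm of the socket's bottom, the pad presses the rod with more than 25 N and the rod is at rest (value of joint lever above 1.97 rad and y of core_rod in the frame of core_print above -0.0012 m and contact force between pad and core_rod above 25 N and linear speed of core_rod below 0.01 m/s); the robot touches nothing.
It fails at once if the rod is driven into the plaster with more than 15 N (contact force between core_rod and core_print above 15 N).
It also fails if it takes over 51 s, if anything falls off the work surface, if the arm or the gripper's body presses on something with over 40 N, if the wrist force passes 120 N, or if a joint passes its speed limit or range.

### The arm

A 6-joint arm with a two-finger parallel gripper is mounted at the origin on a cart in front of the work surface, level with it; the furniture and walls round the work are solid. World frame = base frame: x ahead of the robot, y to its left, z up, the work surface at z = 0. Lengths are in m, angles in rad, forces in N, time in s.
With the tool pointing down it reaches from about 0.35 to 0.775 m from the base axis. Payload 7.3 kg.
Tool frame: the origin (TCP) lies at the centre of the arm's flange, where the gripper is bolted on; the fingertips stand 178 mm ahead of it and the grasp point (between the pads) lies 159 mm ahead of it; z points along the fingers, y is the line along which they close (so a half turn about z gives the same grasp; the last joint's range is limited). The gripper opens to 92 mm and grips with 3 to 60 N. Pads are 19 mm wide; open, the fingers measure 130 mm over their backs; the gripper's body (75 mm by 190 mm) begins 47 mm behind the grasp point.
Start: joints at [-1.42, 0.342, 1.524, -0, 1.275, -0.146], TCP at [0.154, -0.502, 0.405] pointing down, gripper open.
Joint ranges: [-2.53, 2.53], [-0.77, 2.02], [0.04, 2.7], [-1, 4.14], [0.28, 2.66], [-3.11, 3.11]. Speed limits (rad/s): [2.57, 2.57, 3.14, 3.14, 3.14, 3.14].

### API

Orientations are given as [roll, pitch, yaw] about the fixed x, y, z axes, in that order (R = Rz(yaw) Ry(pitch) Rx(roll)).
In Python, from cell import robot gives the robot as it stands.
- The arm moves only by the tool inch_along, called after "Request:" by a JSON object that holds its "fn" and its "kwargs", one argument or row to a line. Schema: {"type":"object","properties":{"steps":{"type":"array","items":{"type":"array","items":{"type":"array","items":{"type":"number"},"minItems":6,"maxItems":6},"minItems":1,"maxItems":8},"minItems":1,"maxItems":1},"finger_gap":{"type":"number"},"squeeze":{"type":"number"},"only":{"type":"string"},"quiet":{"type":"boolean"},"lines":{"type":"string"}},"required":["steps"],"additionalProperties":false}. steps is a list that holds a single list of rows (three levels of brackets), with 1 to 8 rows, each of 6 numbers: dx, dy, dz in m, then a rotation vector rx, ry, rz in rad; each row shifts and turns the commanded pose from where the row before left it, along the tool's axes as they then stand; what a row does not reach is not made up. A row lasts 1/12 s, in which the tool goes at most 0.0417 m and 0.125 rad, less where a joint would pass 70% of its speed; a pose out of reach is approached as far as the arm can. finger_gap is the finger opening in m, set as the call begins (left out keeps the last). The fingers move at their own pace and stop on an object; squeeze is the grip in N (left out, the last holds). Time passes only in rows, so rows that do not move let the fingers close. The tool returns the time, the measured TCP pose, the force, the opening and the grip force at its end. only (a regular expression) keeps the lines of the reply that match it, lines (a string "A,B") keeps lines A to B, and quiet returns only ok. Input that does not fit is refused with a message, and nothing moves.
- robot.observe(): the state, without advancing time (a new reading comes with each control period).
- robot.read_camera(name): name is "scene" or "top"; returns a dict with "image" (400x640x3 uint8, red, green, blue), "fx", "fy", "cx", "cy" (pixels), "pose" (4x4, takes a point from camera to world coordinates). Camera axes: x right, y down, z forward; pixel columns grow to the right and rows downward; lengths in m; the calibration is good to about 2 mm. A picture is of the moment at which its call begins. There is no depth.
- robot.hand_in(): hands the job in; it is judged then, once.
The state is a dict: "time": time; "qpos": joint angles; "qvel": joint speeds; "joint_efforts": joint torques, N m; "tool_pos": TCP position; "tool_rot": TCP orientation; "contact_force": force on the tool from outside, world axes, zero at the start; "torque": the same for the moment, N m; "opening": finger opening in m; "grip_force": force on a finger pad.
Only numpy, scipy, OpenCV 4.12 (cv2) and the standard library are available. Lean on these libraries where they do the work, as an engineer would, in place of code of your own. Each camera call takes 0.05 s, during which the arm holds its last target. There are 200 camera calls.

## Working session

There is one attempt and no reset: what is moved stays moved. The work goes in short steps, Python scripts to look and compute and a tool call to move; the robot and the scene stay as the last step left them, time stands still between calls to the robot, and variables do not carry over. Pictures are saved under pics/ and viewed, at most 10 in all, crops included, and the job is handed in when it is done.

```bash
mkdir -p pics
```

Run:
```python
from cell import robot
import cv2
for n in("scene","top"):
    c=robot.read_camera(n); cv2.imwrite(f"pics/{n}0.png",c["image"][:,:,::-1]); print(n,c["fx"],c["fy"],c["cx"],c["cy"],c["pose"].round(4).tolist() if hasattr(c["pose"],'round') else c["pose"])
print(robot.observe())
```

```text
scene 374.4863759186033 374.4863759186033 323.21429464755266 197.81121511601094 [[-0.7639, -0.4683, 0.444, 0.1286], [-0.6451, 0.5715, -0.5071, 0.4412], [-0.0163, -0.6738, -0.7387, 0.7629], [0.0, 0.0, 0.0, 1.0]]
top 487.1940169976698 487.1940169976698 318.91696067775024 194.93778590415147 [[-0.0238, -0.9915, 0.1276, 0.3885], [-0.9997, 0.0222, -0.0144, 0.0084], [0.0115, -0.1279, -0.9917, 1.0047], [0.0, 0.0, 0.0, 1.0]]
{'time': 0.1, 'qpos': array([-1.42001275e+00,  3.42633830e-01,  1.52490157e+00, -2.64038990e-05,
        1.27539662e+00, -1.46009878e-01]), 'qvel': array([ 0.00110846, -0.00102522, -0.00150443,  0.00049813,  0.000753  ,
        0.00036323]), 'joint_efforts': array([ 1.31989764e-03, -4.32004952e+01, -2.44694245e+01,  7.18992669e-02,
        5.26598340e-02, -5.08831351e-05]), 'tool_pos': array([ 0.15353409, -0.50192494,  0.40413122]), 'tool_rot': array([-3.14026386e+00, -1.69885374e-04,  2.96801045e-01]), 'contact_force': array([0.07073458, 0.70810136, 0.82237511]), 'torque': array([-0.0071161 , -0.05510362,  0.00926867]), 'grip_force': 0.0, 'opening': 0.0915460085609928}
```

View pics/scene0.png

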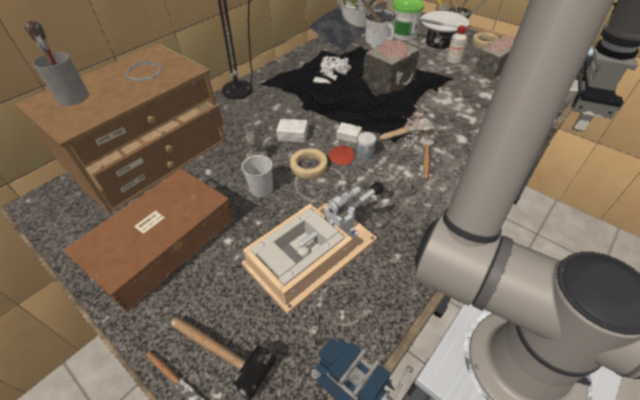

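View pics/top0.png

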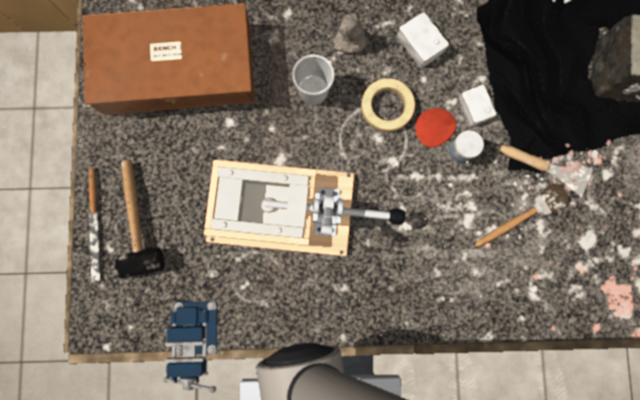

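The scene view shows the mould at about (310,250), with the knob at (377,187). In the top view the board spans (205–355, 160–255) and the knob is at (397,216). I'll enlarge both.

Run:
```python
import cv2
a=cv2.imread("pics/top0.png")[150:265,195:415]; b=cv2.imread("pics/scene0.png")[170:310,235:395]
cv2.imwrite("pics/a.png",cv2.resize(a,(792,414),interpolation=cv2.INTER_CUBIC))
cv2.imwrite("pics/b.png",cv2.resize(b,(640,560),interpolation=cv2.INTER_CUBIC))
```

```text
(no output)
```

View pics/a.png

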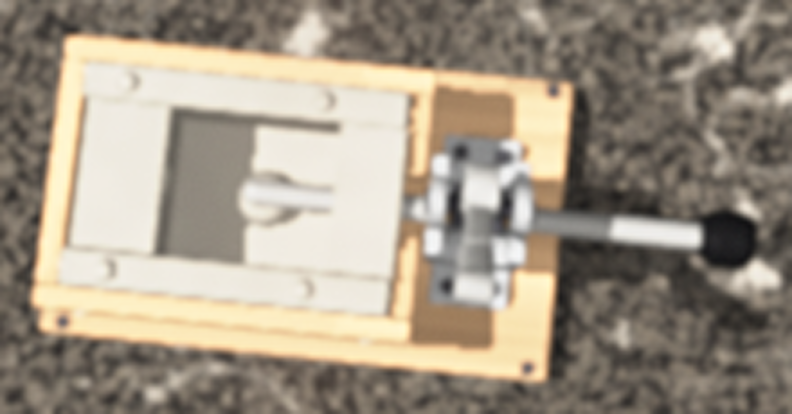

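View pics/b.png

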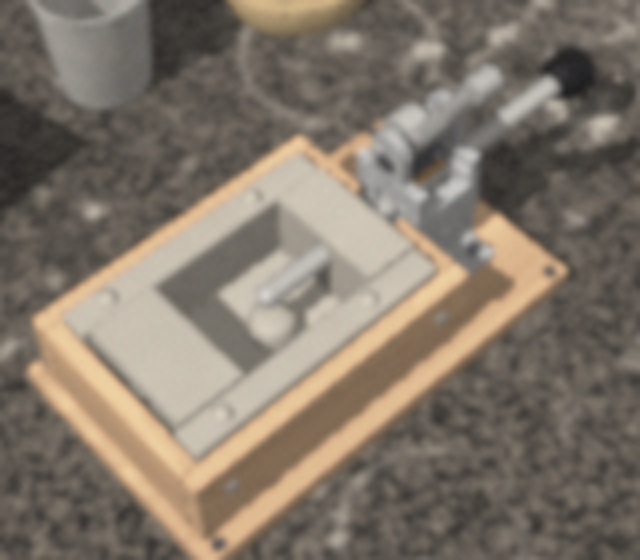

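The close-ups give, in top-crop pixels: knob (728,238), nose tip (246,192), and board corners (572,84), (547,381) and (38,331). The cavity's far face runs from (172,108) to (157,256). In the scene crop the lever tip is at (488,76) and the knob at (570,72).

Create h.py:
```python
import numpy as np, cv2
from scipy.optimize import least_squares
CT=dict(f=487.1940169976698,cx=318.91696067775024,cy=194.93778590415147,P=np.array([[-0.0238,-0.9915,0.1276,0.3885],[-0.9997,0.0222,-0.0144,0.0084],[0.0115,-0.1279,-0.9917,1.0047]]))
CS=dict(f=374.4863759186033,cx=323.21429464755266,cy=197.81121511601094,P=np.array([[-0.7639,-0.4683,0.444,0.1286],[-0.6451,0.5715,-0.5071,0.4412],[-0.0163,-0.6738,-0.7387,0.7629]]))
def proj(C,p):
    q=C["P"][:,:3].T@(np.asarray(p)-C["P"][:,3]); return np.array([C["f"]*q[0]/q[2]+C["cx"],C["f"]*q[1]/q[2]+C["cy"]])
def at(C,u,v,z):
    d=C["P"][:,:3]@np.array([(u-C["cx"])/C["f"],(v-C["cy"])/C["f"],1]); o=C["P"][:,3]; return o+d*(z-o[2])/d[2]
def tc(a,b): return (a/3.6+195-.36,b/3.6+150-.36)
def sc(a,b): return (a/4+235-.37,b/4+170-.37)
def M(v,p): c,s=np.cos(v[2]),np.sin(v[2]); return np.array([v[0]+c*p[0]-s*p[1],v[1]+s*p[0]+c*p[1],p[2]])
```

Run:
```python
from h import *
k=at(CT,*tc(728,238),.062);n=at(CT,*tc(246,192),.062)
ks=at(CS,*sc(570,72),.062);ns=at(CS,*sc(262,298),.062)
print(k,n,np.linalg.norm(k-n),ks,ns)
pts=[(CT,tc(728,238),None,0),(CT,tc(246,192),None,1),(CS,sc(570,72),None,0),(CS,sc(262,297),None,1),
(CT,tc(572,84),(.085,-.1305,.016),2),(CT,tc(547,381),(-.085,-.1305,.016),2),(CT,tc(38,331),(-.085,.1545,.016),2),
(CS,sc(567,270),(-.085,-.1305,.016),2),
(CT,tc(416,94),(.06,-.0525,.078),3),(CT,tc(388,313),(-.073,-.0525,.078),3)]
def r(v):
    o=[]
    for C,uv,p,t in pts:
        if t==0:p=(0,v[3]-.262,.062)
        if t==1:p=(0,v[3],.062)
        if t==3: continue
        o+=list(proj(C,M(v,p))-uv)
    return np.array(o)
s=least_squares(r,[n[0],n[1]-.05,0,.05],loss='soft_l1');print(s.x);print(r(s.x).reshape(-1,2).round(1))
v=s.x
for p in [(572,84),(547,381),(38,331)]: print('board',at(CT,*tc(*p),.016))
c,sn=np.cos(v[2]),np.sin(v[2])
for nm,p,z in [("far face",(172,108),.078),("far face",(157,256),.078),("nearwall",(341,124),.078),("cheek",(415,94),.078),("cheek",(388,313),.078)]:
    w=at(CT,*tc(*p),z)[:2]-v[:2]; print(nm,c*w[0]+sn*w[1],-sn*w[0]+c*w[1])
for q in (0,.1,.25):
    t=M(v,(.102*np.sin(q-.52),-.0825,.104+.102*np.cos(q-.52)));a=proj(CS,t);print(q,t,((a-[234.63,169.63])*4))
```

```text
[ 0.46562904 -0.15582428  0.062     ] [0.49647438 0.10385124 0.062     ] 0.26150107058398037 [ 0.46487853 -0.15572411  0.062     ] [0.49838499 0.1025903  0.062     ]
[ 0.49186587  0.06166887 -0.12176023  0.04244743]
[[ 0.2  0.2]
 [-0.  -0.3]
 [ 0.  -0.2]
 [ 0.1  0.9]
 [-0.1 -0.3]
 [-0.6 -0.1]
 [ 0.1 -0.1]
 [ 0.9 -0.7]]
board [ 0.5597301  -0.07833731  0.016     ]
board [ 0.39149583 -0.05877479  0.016     ]
board [0.42604287 0.22553887 0.016     ]
far face 0.03876437196658079 0.08494111765780589
far face -0.04061993729899978 0.08349730845917674
nearwall 0.039150640649062485 -0.005711218276170019
cheek 0.05924241843068792 -0.04339759021890834
cheek -0.05849688997560147 -0.040948588526375854
0 [ 0.43153891 -0.01406454  0.19251756] [490.61718719  78.97293785]
0.1 [ 0.44056182 -0.01516863  0.19713507] [478.52378032  63.87368293]
0.25 [ 0.45484028 -0.01691582  0.20230463] [459.31483413  42.94136114]
```

Request:
{"fn": "inch_along", "kwargs": {
  "steps": [
    [[0, 0, 0, 0, 0, -0.12], [0, 0, 0, 0, 0, -0.12], [0, 0, 0, 0, 0, -0.12], [0, 0, 0, 0, 0, -0.12], [0, 0, 0, 0, 0, -0.12], [0, 0, 0, 0, 0, -0.12], [0, 0, 0, 0, 0, -0.12], [0, 0, 0, 0, 0, -0.12]]
  ],
  "finger_gap": 0.092
}}

```text
time: 0.77
tool_pos: [0.1535, -0.502, 0.4043]
tool_rot: [-3.141, -0.001, 1.263]
contact_force: [0.3, -0.7, -0.5]
opening: 0.0917
grip_force: 0.0
```

Request:
{"fn": "inch_along", "kwargs": {
  "steps": [
    [[0, 0, 0, 0, 0, -0.12], [0, 0, 0, 0, 0, -0.072], [0.03, 0.021, 0, 0, 0, 0], [0.03, 0.021, 0, 0, 0, 0], [0.03, 0.021, 0, 0, 0, 0], [0.03, 0.021, 0, 0, 0, 0], [0.03, 0.021, 0, 0, 0, 0], [0.03, 0.021, 0, 0, 0, 0]]
  ]
}}

```text
time: 1.43
tool_pos: [0.3013, -0.3372, 0.4045]
tool_rot: [-3.141, -0.0, 1.448]
contact_force: [1.2, -0.1, -0.2]
opening: 0.0916
grip_force: 0.0
```

Add to h.py:
```python
V=np.array([0.49186587,0.06166887,-0.12176023])
def togo(p):
    from cell import robot
    from scipy.spatial.transform import Rotation as R
    o=robot.observe(); r=R.from_euler('xyz',o["tool_rot"]); g=R.from_euler('xyz',[np.pi,0,V[2]+np.pi/2])
    print('t',o["time"],'d tool',(r.inv().apply(M(V,p)-o["tool_pos"])).round(4),'rot',(r.inv()*g).as_rotvec().round(4),'F',o["contact_force"].round(2),'Frod',round(float(o["contact_force"][:2]@[.1215,.9926]),2),'op',round(o["opening"],4),'grip',round(o["grip_force"],1))
```

```bash
python3 -c "
from h import *;togo((0,.0424-.262,.221))"
```

```text
t 1.4333 d tool [0.1995 0.1407 0.1835] rot [-0.0003 -0.0004 -0.0007] F [ 1.23 -0.1  -0.24] Frod 0.05 op 0.0916 grip 0.0
```

Request:
{"fn": "inch_along", "kwargs": {
  "steps": [
    [[0.028, 0.02, 0, 0, 0, 0], [0.028, 0.02, 0, 0, 0, 0], [0.028, 0.02, 0, 0, 0, 0], [0.028, 0.02, 0, 0, 0, 0], [0.028, 0.02, 0, 0, 0, 0], [0.028, 0.02, 0, 0, 0, 0], [0.0315, 0.0207, 0, 0, 0, 0], [0, 0, 0.02, 0, 0, 0]]
  ]
}}

```text
time: 2.1
tool_pos: [0.468, -0.1539, 0.3872]
tool_rot: [3.134, 0.0, 1.454]
contact_force: [-0.1, -0.7, -0.3]
opening: 0.0918
grip_force: 0.0
```

Request:
{"fn": "inch_along", "kwargs": {
  "steps": [
    [[0, 0, 0.035, 0, 0, 0], [0, 0, 0.035, 0, 0, 0], [0, 0, 0.035, 0, 0, 0], [0, 0, 0.03, 0, 0, 0], [0, 0, 0.018, 0, 0, 0], [0, 0, 0.01, 0, 0, 0], [0, 0, 0, 0, 0, 0], [0, 0, 0, 0, 0, 0]]
  ]
}}

```text
time: 2.77
tool_pos: [0.4647, -0.158, 0.2219]
tool_rot: [-3.141, 0.0, 1.449]
contact_force: [0.1, -0.1, -0.6]
opening: 0.0916
grip_force: 0.0
```

```bash
python3 -c "
from h import *;togo((0,.0424-.262,.221))
from cell import robot
a=robot.read_camera('top')['image'][130:280,330:480,::-1];b=robot.read_camera('scene')['image'][110:260,310:460,::-1]
cv2.imwrite('pics/c.png',cv2.resize(np.hstack([a,b]),(800,400),interpolation=cv2.INTER_CUBIC))"
```

```text
t 2.7667 d tool [0.0017 0.0003 0.0009] rot [-0.0001  0.     -0.0003] F [ 0.1  -0.06 -0.64] Frod -0.05 op 0.0916 grip 0.0
```

View pics/c.png

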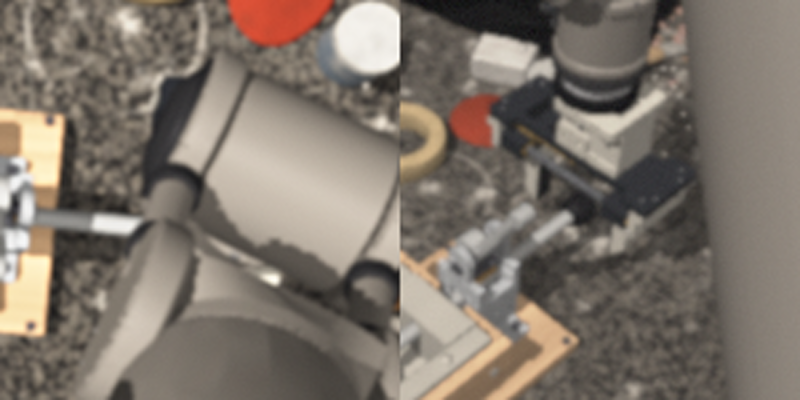

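The scene half (right) shows the knob at about (575,207), between the open fingers. I'll close gently, using the low grip as a force limiter.

Request:
{"fn": "inch_along", "kwargs": {
  "steps": [
    [[0, 0, 0, 0, 0, 0], [0, 0, 0, 0, 0, 0], [0, 0, 0, 0, 0, 0], [0, 0, 0, 0, 0, 0], [0, 0, 0, 0, 0, 0], [0, 0, 0, 0, 0, 0], [0, 0, 0, 0, 0, 0], [0, 0, 0, 0, 0, 0]]
  ],
  "finger_gap": 0.02,
  "squeeze": 8
}}

```text
time: 3.53
tool_pos: [0.4645, -0.1578, 0.2217]
tool_rot: [-3.142, 0.0, 1.449]
contact_force: [0.0, 0.8, -0.0]
opening: 0.0434
grip_force: 0.0
```

```bash
python3 -c "
from h import *;togo((0,.1025-.262,.221))"
```

```text
t 3.5333 d tool [0.0617 0.0005 0.0007] rot [-0.      0.0001 -0.0002] F [ 0.03  0.84 -0.04] Frod 0.83 op 0.0434 grip 0.0
```

Request:
{"fn": "inch_along", "kwargs": {
  "steps": [
    [[0, 0, 0, 0, 0, 0], [0, 0, 0, 0, 0, 0], [0, 0, 0, 0, 0, 0], [0, 0, 0, 0, 0, 0], [0, 0, 0, 0, 0, 0]]
  ]
}}

```text
time: 3.95
tool_pos: [0.4645, -0.1579, 0.2217]
tool_rot: [3.142, 0.0, 1.449]
contact_force: [0.4, 0.7, -1.0]
opening: 0.0314
grip_force: 8.0
```

Request:
{"fn": "inch_along", "kwargs": {
  "steps": [
    [[0.004, 0, 0, 0, 0, 0], [0.006, 0, 0, 0, 0, 0], [0.006, 0, 0, 0, 0, 0], [0.006, 0, 0, 0, 0, 0], [0.006, 0, 0, 0, 0, 0], [0.002, 0, 0, 0, 0, 0], [0, 0, 0, 0, 0, 0]]
  ]
}}

```text
time: 4.53
tool_pos: [0.4682, -0.1271, 0.2217]
tool_rot: [3.142, -0.001, 1.45]
contact_force: [1.9, 3.1, -0.1]
opening: 0.0315
grip_force: 8.0
```

```bash
python3 -c "
from h import *;togo((0,.1025-.262,.221))"
```

```text
t 4.5333 d tool [0.0308 0.0005 0.0008] rot [ 0.     -0.0005  0.0005] F [ 1.89  3.12 -0.12] Frod 3.32 op 0.0315 grip 8.0
```

Request:
{"fn": "inch_along", "kwargs": {
  "steps": [
    [[0.004, 0, 0, 0, 0, 0], [0.004, 0, 0, 0, 0, 0], [0.004, 0, 0, 0, 0, 0], [0.004, 0, 0, 0, 0, 0], [0.002, 0, 0, 0, 0, 0], [0.001, 0, 0, 0, 0, 0]]
  ]
}}

```text
time: 5.03
tool_pos: [0.4706, -0.1089, 0.2218]
tool_rot: [3.141, 0.0, 1.449]
contact_force: [1.4, -2.4, 0.8]
opening: 0.0314
grip_force: 8.0
```

```bash
python3 -c "
from h import *;togo((0,.1025-.262,.221))"
```

```text
t 5.0333 d tool [0.0124 0.0004 0.0008] rot [0.0004 0.0003 0.0001] F [ 1.41 -2.36  0.8 ] Frod -2.17 op 0.0314 grip 8.0
```

Request:
{"fn": "inch_along", "kwargs": {
  "steps": [
    [[0.001, 0, 0, 0, 0, 0], [0.001, 0, 0, 0, 0, 0]]
  ]
}}

```text
time: 5.2
tool_pos: [0.4708, -0.1073, 0.2218]
tool_rot: [3.141, 0.0, 1.449]
contact_force: [0.7, -3.2, 0.8]
opening: 0.0313
grip_force: 8.0
```

```bash
python3 -c "
from h import *;togo((0,.1025-.262,.221))"
```

```text
t 5.2 d tool [0.0107 0.0004 0.0008] rot [ 0.0004  0.0003 -0.0003] F [ 0.68 -3.21  0.84] Frod -3.11 op 0.0313 grip 8.0
```

Request:
{"fn": "inch_along", "kwargs": {
  "steps": [
    [[0.001, 0, 0, 0, 0, 0], [0.001, 0, 0, 0, 0, 0], [0.001, 0, 0, 0, 0, 0], [0.001, 0, 0, 0, 0, 0], [0.001, 0, 0, 0, 0, 0], [0.001, 0, 0, 0, 0, 0]]
  ],
  "only": "force"
}}

```text
contact_force: [0.6, -2.8, 1.4]
grip_force: 8.0
```

```bash
python3 -c "
from h import *;togo((0,.1025-.262,.221))"
```

```text
t 5.7 d tool [0.0047 0.0004 0.0007] rot [ 0.0003  0.0001 -0.0004] F [ 0.62 -2.78  1.42] Frod -2.68 op 0.0313 grip 8.0
```

Request:
{"fn": "inch_along", "kwargs": {
  "steps": [
    [[0.001, 0, 0, 0, 0, 0], [0.001, 0, 0, 0, 0, 0]]
  ],
  "only": "force"
}}

```text
contact_force: [1.2, -4.2, 1.3]
grip_force: 8.0
```

```bash
python3 -c "
from h import *;togo((0,.1025-.262,.221))"
```

```text
t 5.8667 d tool [0.0027 0.0004 0.0008] rot [ 0.0003  0.0002 -0.0003] F [ 1.2  -4.16  1.34] Frod -3.99 op 0.0314 grip 8.0
```

Request:
{"fn": "inch_along", "kwargs": {
  "steps": [
    [[0.0006, 0, 0, 0, 0, 0], [0.0006, 0, 0, 0, 0, 0]]
  ],
  "only": "contact"
}}

```text
contact_force: [1.4, -3.2, 1.7]
```

Request:
{"fn": "inch_along", "kwargs": {
  "steps": [
    [[0.0006, 0, 0, 0, 0, 0]]
  ],
  "only": "contact"
}}

```text
contact_force: [1.4, -3.7, 2.0]
```

```bash
python3 -c "
from h import *;togo((0,.1025-.262,.221))"
```

```text
t 6.1167 d tool [0.0009 0.0004 0.0008] rot [ 0.0003  0.0002 -0.0002] F [ 1.45 -3.68  1.98] Frod -3.48 op 0.0315 grip 8.0
```

Request:
{"fn": "inch_along", "kwargs": {
  "steps": [
    [[0.0006, 0, 0, 0, 0, 0]]
  ],
  "only": "contact"
}}

```text
contact_force: [0.0, -7.9, 0.9]
```

Request:
{"fn": "inch_along", "kwargs": {
  "steps": [
    [[0.0006, 0, 0, 0, 0, 0]]
  ],
  "only": "contact"
}}

```text
contact_force: [-1.0, -10.4, 1.4]
```

```bash
python3 -c "
from h import *;togo((0,.1025-.262,.221))"
```

```text
t 6.2833 d tool [0.0003 0.0004 0.0008] rot [0.0004 0.0015 0.0003] F [ -0.96 -10.39   1.36] Frod -10.43 op 0.0315 grip 8.0
```

Request:
{"fn": "inch_along", "kwargs": {
  "steps": [
    [[0, 0, 0, 0, 0, 0], [0, 0, 0, 0, 0, 0], [0, 0, 0, 0, 0, 0]]
  ],
  "only": "contact"
}}

```text
contact_force: [0.3, -7.7, 2.1]
```

```bash
python3 -c "
from h import *;togo((0,.1025-.262,.221))"
```

```text
t 6.5333 d tool [0.0003 0.0004 0.0008] rot [0.0003 0.0013 0.    ] F [ 0.35 -7.66  2.11] Frod -7.56 op 0.0315 grip 8.0
```

Request:
{"fn": "inch_along", "kwargs": {
  "steps": [
    [[0, 0, 0, 0, 0, 0], [0, 0, 0, 0, 0, 0], [0, 0, 0, 0, 0, 0], [0, 0, 0, 0, 0, 0], [0, 0, 0, 0, 0, 0], [0, 0, 0, 0, 0, 0], [0, 0, 0, 0, 0, 0], [0, 0, 0, 0, 0, 0]]
  ],
  "finger_gap": 0.08,
  "only": "op|cont"
}}

```text
contact_force: [-0.1, -0.5, -0.3]
opening: 0.0785
```

Request:
{"fn": "inch_along", "kwargs": {
  "steps": [
    [[0, 0, -0.01, 0, 0, 0], [0, 0, -0.025, 0, 0, 0], [0, 0, -0.03, 0, 0, 0], [0, 0, -0.03, 0, 0, 0], [0, 0, -0.03, 0, 0, 0], [0, 0, -0.01, 0, 0, 0], [0, 0, 0, 0, 0, 0]]
  ],
  "only": "op|cont"
}}

```text
contact_force: [-0.1, 0.1, -0.3]
opening: 0.0798
```

Request:
{"fn": "inch_along", "kwargs": {
  "steps": [
    [[0, -0.02, 0, 0, 0, 0], [0, -0.03, 0, 0, 0, 0], [0, -0.03, 0, 0, 0, 0], [0, -0.014, 0, 0, 0, 0], [0, 0, 0, 0, 0, 0], [0, 0, 0, 0, 0, 0], [0, 0, 0, 0, 0, 0], [0, 0, 0, 0, 0, 0]]
  ],
  "finger_gap": 0,
  "squeeze": 20
}}

```text
time: 8.45
tool_pos: [0.3796, -0.0851, 0.3564]
tool_rot: [3.142, 0.0, 1.449]
contact_force: [-0.4, -0.4, 0.1]
opening: 0.0311
grip_force: 0.0
```

```bash
python3 -c "
from h import *;togo((-.094,-.0825,.348))"
```

```text
t 8.45 d tool [ 0.0768 -0.0004  0.0084] rot [ 0.0001  0.0001 -0.0002] F [-0.41 -0.4   0.14] Frod -0.44 op 0.0311 grip 0.0
```

Request:
{"fn": "inch_along", "kwargs": {
  "steps": [
    [[0.02, 0, 0, 0, 0, 0], [0.025, 0, 0.004, 0, 0, 0], [0.02, 0, 0.004, 0, 0, 0], [0.0117, 0, 0, 0, 0, 0], [0, 0, 0, 0, 0, 0], [0, 0, 0, 0, 0, 0]]
  ],
  "only": "op"
}}

```text
opening: 0.0005
```

```bash
python3 -c "
from h import *;togo((-.094,-.0825,.348))
from cell import robot
a=robot.read_camera('top')['image'][140:265,195:405,::-1];b=robot.read_camera('scene')['image'][130:290,240:400,::-1]
cv2.imwrite('pics/d.png',np.hstack([cv2.resize(a,(480,286),interpolation=cv2.INTER_CUBIC),cv2.resize(b,(286,286),interpolation=cv2.INTER_CUBIC)]))"
```

```text
t 8.95 d tool [-0.0004 -0.0001  0.0005] rot [-0.0002  0.0003  0.0018] F [ 0.42 -0.89 -0.24] Frod -0.83 op 0.0005 grip 0.0
```

View pics/d.png

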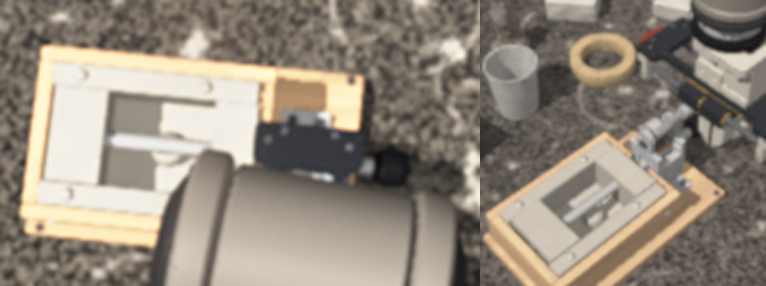

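The top half shows the nose inside the socket at about (108,140). In the scene half the lever is still open, at about (660,130), with the fingers behind it. I'll sweep it over.

Request:
{"fn": "inch_along", "kwargs": {
  "steps": [
    [[0, 0.0135, -0.0005, 0, 0, 0], [0, 0.0135, -0.0005, 0, 0, 0], [0, 0.01, -0.0038, 0, 0, 0], [0, 0.01, -0.0038, 0, 0, 0], [0, 0.01, -0.0038, 0, 0, 0], [0, 0.01, -0.0038, 0, 0, 0], [0, 0, 0, 0, 0, 0]]
  ],
  "only": "pos|cont"
}}

```text
tool_pos: [0.4556, -0.018, 0.3651]
contact_force: [-2.6, -0.7, 1.9]
```

```bash
python3 -c "
from h import *;togo((-.027,-.0825,.364))
from cell import robot
b=robot.read_camera('scene')['image'][130:290,240:400,::-1]
cv2.imwrite('pics/e.png',cv2.resize(b,(480,480),interpolation=cv2.INTER_CUBIC))"
```

```text
t 9.6333 d tool [ 0.001  -0.0007  0.0011] rot [ 0.0003  0.0003 -0.0016] F [-2.63 -0.69  1.88] Frod -1.0 op 0.0004 grip 1.2
```

View pics/e.png

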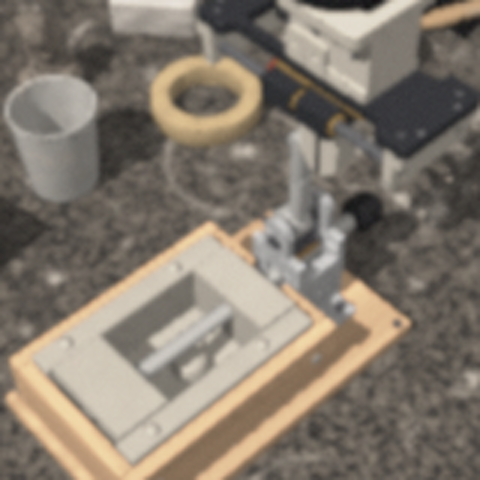

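The lever now stands upright at about (300,165), pushed by the fingers at (320,155), as planned. Continuing the arc.

Request:
{"fn": "inch_along", "kwargs": {
  "steps": [
    [[0, 0.0082, 0.001, 0, 0, 0], [0, 0.0082, 0.001, 0, 0, 0], [0, 0.0082, 0.0005, 0, 0, 0], [0, 0.0077, 0.0028, 0, 0, 0], [0, 0.0077, 0.0028, 0, 0, 0], [0, 0.0077, 0.0028, 0, 0, 0], [0, 0.0065, 0.005, 0, 0, 0], [0, 0.0065, 0.005, 0, 0, 0]]
  ],
  "only": "cont"
}}

```text
contact_force: [-4.4, 0.8, 4.5]
```

Request:
{"fn": "inch_along", "kwargs": {
  "steps": [
    [[0, 0.0065, 0.005, 0, 0, 0], [0, 0.005, 0.0065, 0, 0, 0], [0, 0.005, 0.0065, 0, 0, 0], [0, 0.0038, 0.0074, 0, 0, 0], [0, 0.0038, 0.0074, 0, 0, 0], [0, 0.0016, 0.0058, 0, 0, 0], [0, 0.0016, 0.0058, 0, 0, 0], [0, 0, 0, 0, 0, 0]]
  ],
  "only": "cont"
}}

```text
contact_force: [0.5, -0.8, -0.6]
```

```bash
python3 -c "
from h import *;togo((.0612,-.0825,.300))
from cell import robot
b=robot.read_camera('scene')['image'][130:290,240:400,::-1]
cv2.imwrite('pics/f.png',cv2.resize(b,(480,480),interpolation=cv2.INTER_CUBIC))"
```

```text
t 11.0167 d tool [-0.      0.0007 -0.0022] rot [-0.0024 -0.0002 -0.0003] F [ 0.45 -0.78 -0.55] Frod -0.72 op 0.0008 grip 0.0
```

View pics/f.png

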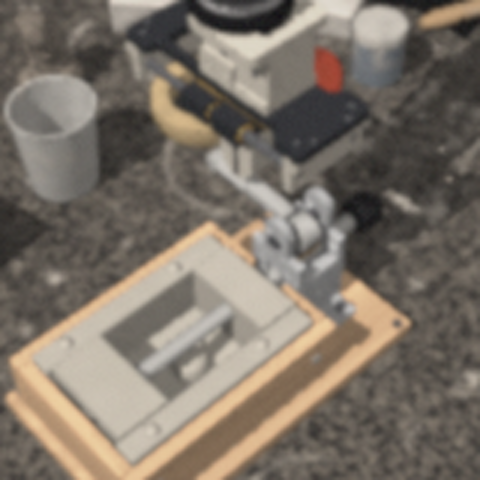

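The lever lies down, with its tip at about (213,158), and has left the fingers since the force is about 0. The nose looks unchanged at (150,365). I'll retract and check the angle.

Request:
{"fn": "inch_along", "kwargs": {
  "steps": [
    [[0, 0, -0.015, 0, 0, 0], [0, 0, -0.03, 0, 0, 0], [0, 0, -0.03, 0, 0, 0], [0, 0, -0.03, 0, 0, 0], [0, 0, -0.01, 0, 0, 0], [0, 0, 0, 0, 0, 0], [0, 0, 0, 0, 0, 0]]
  ],
  "only": "cont|pos"
}}

```text
tool_pos: [0.5416, -0.0275, 0.4141]
contact_force: [0.4, -0.7, -1.2]
```

```bash
python3 -c "
from h import *
from cell import robot
for q in (1.65,1.85,1.97,2.05): print(q,(proj(CS,M(V,(.102*np.sin(q-.52),-.0825,.104+.102*np.cos(q-.52))))-[240,130])*3)
b=robot.read_camera('scene')['image'][130:290,240:400,::-1]
cv2.imwrite('pics/g.png',cv2.resize(b,(480,480),interpolation=cv2.INTER_CUBIC))"
```

```text
1.65 [218.30912648 123.09689417]
1.85 [213.58426196 136.13739662]
1.97 [212.38841352 145.34115602]
2.05 [212.26102898 151.96138506]
```

View pics/g.png

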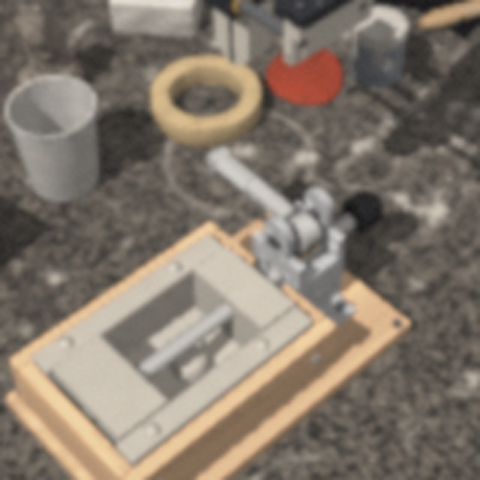

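The lever tip end is at about (212,155), which matches 2.05 rad (152 predicted). The rod is unchanged and the gripper is clear, so I'm handing in.

```bash
python3 -c "
from cell import robot
print(robot.hand_in())"
```

```text
the job is handed in; nothing more can be done
None
```

I seated the rod in the socket with light pressure (about 10 N peak at the wrist, roughly 7 N of it on the plaster by my estimate), flipped the lever down to its stop (about 2.05 rad in the picture) and handed the job in at about 12 s; no verdict was returned, and the pad force could not be measured.

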